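# Run a tray of lighters down the roller lane and catch it

## Task

Swing open the gate at the head of the roller lane and let the tray of lighters roll down on its own, untouched until it is half-way. Run along with it at its own speed, the fingers down in the lane a finger's breadth in front of it or less, and take it up softly against them; then slow it to a crawl of some 5 cm a second well before the end and, without stopping it on the way, let it down gently against both end stops. Leave it sitting squarely there, the gate open, and disturb nothing else on the bench.

Things in the scene. Friction and masses are not known exactly. Their poses are not given: they have to be found in the camera images.
- lane: gravity roller lane with aluminium sides, 648 mm long, fixed to the bench. Origin: on the bench under its middle; +x points level in the direction the lane runs down, +y across it, away from the robot, +z up. Clear width between the sides 128 mm (y = -64 to 64); they are 8 mm thick and rise 20 mm above the rollers. Nothing stands between gate and end stops, nor 80 mm beyond them.
- roller_mid (a point): point on the roller tops in the lane's middle (lane x = 0, y = 0, 75 mm above the bench), axes as the lane's. The roller tops fall 85 mm per metre along +x (0.085 rad). Steel rollers 24 mm across, every 31 mm, with light viscous and rolling drag. Half-way down: the tray's origin is about at this point.
- tray: black tray of 50 upright mini lighters, 124 mm long (x, along the lane), 118 wide, 40 high; lighters to 64 mm. Origin: centre of the underside; as it leans 0.085 rad with the lane, its front's upper edge is 65 mm ahead. 0.65 kg or a third off. Starts at lane x = -225 mm, seated at 238. Let go, it starts at 0.35 m/s2, time constant 0.6 to 1 s; half-way in 1.3 to 1.7 s at 0.19 to 0.28 m/s.
- stops: two rubber-faced corner stops at the lane's bottom end, axes as the lane's. Origin: midway between them, in the plane of their faces, at roller-top height (lane x = 300, y = 0, 49 mm above the bench). Each covers the outer 20 mm of the lane's width and stands 33 mm above the rollers; the 88 mm between is open: fingers can keep in front of the tray there up to the stops and move on past them.
- gate (a joint): swing gate: steel arm, 12 mm thick, 112 to 126 mm above the bench, on an upright pivot at lane x = -154, y = -86 mm. At 0 rad it reaches across to y = 16 mm and holds the tray's front at x = -160 mm. Opening (positive, to 1.6 rad) swings it downstream, clockwise from above, until it lies beside the lane; the tray is free from about 1.2 rad. Friction hinge, 0.08 N m: stays where it is left.
- gate_grip (a point): middle of the gate's handle, an upright black grip 22 mm across, 126 to 180 mm above the bench (this point 153), on the gate arm's tail 50 mm from the pivot: lane x = -154, y = -136 mm when shut. Opening moves it upstream on a 50 mm arc to lane x = -204, y = -86 mm; about 1.6 N.
- empty_tray: bystander: empty tray 124 x 118 x 40 mm past the lane's bottom end, origin under its centre
- tape_roll: bystander: roll of brown packing tape lying flat, 96 mm across, 48 mm high, origin under its centre
- lighter_a: bystander: single mini lighter lying on the bench, 60 x 21 x 10 mm, origin under its centre
- lighter_b: bystander: single mini lighter lying on the bench, 60 x 21 x 10 mm, origin under its centre
- screwdriver: bystander: screwdriver lying between robot and lane, its handle along its -x

How it is judged:
By the outcome, as a careful person would: the job done as asked, in the order asked, and still so for the second after the job is handed in, with the robot touching nothing.
It also fails if it takes over 32 s, if anything falls off the work surface, if the arm or the gripper's body presses on something with over 40 N, if the wrist force passes 120 N, or if a joint passes its speed limit or range.

## Robot

A 6-joint arm with a two-finger parallel gripper is mounted at the origin on the work surface. World frame = base frame: x ahead of the robot, y to its left, z up, the work surface at z = 0. Lengths are in m, angles in rad, forces in N, time in s.
With the tool pointing down it reaches from about 0.3 to 0.875 m from the base axis. Payload 6.4 kg.
Tool frame: the origin (TCP) lies midway between the tips of the shut fingers; the grasp point (between the pads) lies 19 mm behind it; z points along the fingers, y is the line along which they close (so a half turn about z gives the same grasp; the last joint's range is limited). The gripper opens to 85 mm and grips with 20 to 120 N. Pads are 22 mm wide; open, the fingers measure 114 mm over their backs; the gripper's body (76 mm by 85 mm) begins 54 mm behind the grasp point. The pads swing forward as they close: fully open they stand 13 mm farther back than shut.
Start: joints at [1.116, 0.181, 1.607, -0, 1.354, -0.206], TCP at [0.142, 0.557, 0.231] pointing down, gripper open.
Joint ranges: [-2.99, 2.99], [-0.89, 2.07], [0.3, 2.58], [-1.14, 4.28], [0, 2.63], [-3.12, 3.12]. Speed limits (rad/s): [2.57, 2.57, 3.01, 3.14, 3.14, 3.14].

## Interface

Orientations are given as a unit quaternion [w, x, y, z].
In Python, from bench import * gives the robot as it stands.
- The arm moves only by the tool play_rows, never from a script. Its argument "plan" is a list of rows, each a list of 3 entries, a list of its own where there are three numbers: the finger opening in mm, from 0 to 85.4, then the shift along the tool's x, y, z normalised to -1 to 1, where 1 is 40 cm, then the turn about the tool's z normalised to -1 to 1, where 1 is pi rad. A call has 1 to 10 rows; each row is the pose to reach, as a shift and turn from the pose commanded when the call began, along the tool's axes at that moment, turning the shorter way round; what a row does not reach only later rows make up. A row lasts 1/10 s, in which the tool goes at most 50 mm and 8.59 degrees, less where a joint would pass 70% of its speed; a pose out of reach is approached as far as the arm can. A call with a number of a shift or a turn outside -1 to 1 is refused whole. A call with a gripper value outside its range is refused whole. The fingers move at their own pace and stop on an object; the grip force is fixed at half the most. Time passes only in rows, so rows that repeat a pose let the fingers close. It gives the time, the measured TCP pose, the force, the opening and the grip force at its end, in the units of the state.
- get_obs(): the state, without advancing time (a new reading comes with each control period).
- camera(name): name is "scene" or "top" or "wrist"; returns a dict with "image" (480x640x3 uint8, red, green, blue), "range_z" (480x640 float32, m along the optical axis (not along the pixel's ray), 0 where there is no reading), "intrinsics" (3x3 intrinsics, pixels), "rvec" (rotation vector, rad) and "tvec" (3), from world to camera coordinates, as OpenCV has them; the wrist camera has in their place "T_tool_cam" (4x4, takes a point from camera to tool coordinates, whose origin is the TCP and whose axes are the flange's). Camera axes: x right, y down, z forward; pixel columns grow to the right and rows downward; lengths in m; the calibration is good to about 2 mm. The wrist camera is an equidistant fisheye: a pixel r from the principal point sees the ray r / f radians off the axis. A picture is of the moment at which its call begins: read the wrist's pose just before it.
- hand_in(): hands the job in; it is judged then, once.
Trained networks look in a picture, given as the dict that the camera call returned (one of the last four; its "shot" number tells which), for a name from the list of things; names that differ only in an ending like _2 or _b are one class to them, and where a whole thing is asked for, a point or a joint stands for the part that bears it (a point fixed in the world has none). Each returns a list of dicts, best first, with "conf" (0 to 1); they miss things now and then, are a little off and sometimes report something else, mostly with a low value. They report only what shows in the picture. A call takes as long as a camera call.
- search_frame(picture, label): "rect" ([centre column, centre row, width, height] in pixels, round what is visible of it).
- masks_of(picture, label): "mask" (480x640 bool, what is visible of it) and "rect" ([centre column, centre row, width, height] in pixels, round what is visible of it).
The state is a dict: "time_s": time; "q": joint angles; "dq": joint speeds; "joint_efforts": joint torques, N m; "eef_pos": TCP position; "eef_rot": TCP orientation; "wrist_force": force on the tool from outside, world axes, zero at the start; "torque": the same for the moment, N m; "opening": opening from 0.0 (shut) to 1.0 (fully open); "grasp_force": force on a finger pad.
Only numpy, scipy, OpenCV 4.12 (cv2) and the standard library are available. Lean on these libraries where they do the work, as an engineer would, in place of code of your own. Each camera call takes 0.05 s, during which the arm holds its last target. There are 200 camera calls.

## Working session

There is one attempt and no reset: what is moved stays moved. The work goes in short steps, Python scripts to look and compute and a tool call to move; the robot and the scene stay as the last step left them, time stands still between calls to the robot, and variables do not carry over. Pictures are saved under pics/ and viewed, at most 10 in all, crops included, and the job is handed in when it is done.

Besides the shell and the picture viewer there is one more tool, called after ">>>" as a command line: name --argument value ..., lists and objects as JSON in quotes. play_rows: Moves the arm, as the interface text tells. Its arguments: {"type":"object","properties":{"plan":{"type":"array","items":{"type":"array"}}},"required":["plan"]}

```bash
mkdir -p pics; ls; cat > h.py <<'E'
from bench import *
import numpy as np, cv2
from scipy.spatial.transform import Rotation as R
def pts(c,m=None):
    z=c["range_z"]; K=c["intrinsics"]; v,u=np.nonzero((z>0)&(m if m is not None else True))
    d=z[v,u]; P=np.c_[(u-K[0,2])/K[0,0]*d,(v-K[1,2])/K[1,1]*d,d]
    Rm=cv2.Rodrigues(np.array(c["rvec"],float))[0]
    return (P-np.ravel(c["tvec"]))@Rm, u, v
E
python3 - <<'E'
from h import *
o=get_obs(); print(o["time_s"],o["eef_pos"],o["eef_rot"])
for n in ("top","scene"):
    c=camera(n); cv2.imwrite(f"pics/{n}0.png",c["image"][...,::-1]); 
    for l in ["lane","tray","stops","gate","gate_grip","empty_tray","tape_roll","lighter_a","screwdriver"]:
        for r in masks_of(c,l)[:3]:
            if r["conf"]<.3: continue
            P,u,v=pts(c,r["mask"]); print(n,l,round(r["conf"],2),np.round(r["rect"]),np.round(np.median(P,0),3),np.round(np.percentile(P,2,axis=0),3),np.round(np.percentile(P,98,axis=0),3))
E
```

```text
pics
0.0 [0.1413168  0.55678662 0.23038001] [-2.81498328e-04  1.24079231e-01  9.92271915e-01 -8.43279154e-04]
top lane 0.81 [258. 232. 329. 122.] [0.578 0.013 0.07 ] [ 0.479 -0.269 -0.001] [0.685 0.36  0.126]
top tray 0.81 [151. 216.  78.  67.] [0.61  0.249 0.152] [0.554 0.192 0.105] [0.667 0.309 0.163]
top stops 0.65 [406. 247.  19.  70.] [ 0.514 -0.267  0.074] [ 0.485 -0.281  0.036] [ 0.631 -0.249  0.086]
top stops 0.38 [174. 249.  26.  87.] [0.521 0.194 0.126] [0.464 0.182 0.119] [0.619 0.208 0.182]
top gate 0.87 [176. 251.  29.  85.] [0.519 0.194 0.126] [0.461 0.183 0.001] [0.615 0.232 0.182]
top gate_grip 0.66 [176. 252.  29.  80.] [0.523 0.194 0.126] [0.461 0.183 0.002] [0.616 0.227 0.181]
top gate_grip 0.54 [286. 151.  22.  24.] [ 0.776 -0.     0.009] [ 0.753 -0.02   0.001] [0.801 0.022 0.014]
top empty_tray 0.58 [510. 232.  72.  72.] [ 0.601 -0.504  0.005] [ 0.535 -0.562  0.   ] [ 0.663 -0.431  0.042]
top empty_tray 0.41 [174. 249.  28.  89.] [0.523 0.194 0.126] [ 0.462  0.183 -0.   ] [0.615 0.224 0.181]
top tape_roll 0.87 [468. 355.  52.  47.] [ 0.332 -0.406  0.046] [ 0.289 
[... 839 characters left out ...]
0.154 0.001] [0.555 0.214 0.182]
scene empty_tray 0.55 [203. 200.  62.  46.] [ 0.597 -0.504  0.016] [ 0.531 -0.564  0.   ] [ 0.671 -0.428  0.043]
scene tape_roll 0.9 [292. 170.  31.  32.] [ 0.339 -0.398  0.033] [ 0.294 -0.444  0.003] [ 0.38  -0.356  0.052]
scene tape_roll 0.69 [270. 221.  54.  46.] [ 0.607 -0.266  0.067] [ 0.483 -0.324  0.001] [ 0.637 -0.251  0.086]
scene lighter_a 0.76 [283. 336.  29.  10.] [0.781 0.002 0.009] [ 0.757 -0.021 -0.   ] [0.803 0.022 0.014]
scene lighter_a 0.67 [345. 207.  15.  15.] [ 0.351 -0.187  0.009] [ 0.321 -0.208 -0.003] [ 0.378 -0.176  0.015]
scene screwdriver 0.77 [363. 220.  35.  18.] [ 0.371 -0.104  0.021] [ 0.339 -0.155 -0.   ] [ 0.38  -0.056  0.029]
```

```bash
python3 - <<'E'
from h import *
from scipy.optimize import minimize
for n in ("top","scene"):
    c=camera(n); P,u,v=pts(c)
    s=(P[:,0]>.4)&(P[:,0]<.75)&(P[:,1]>-.3)&(P[:,1]<.38)&(P[:,2]>.05); P=P[s]
    # direction guess: d = (sin a, -cos a); +y across away
    def loc(p,P):
        a=p[2]; d=np.array([np.sin(a),-np.cos(a)]); e=np.array([np.cos(a),np.sin(a)])
        q=P[:,:2]-p[:2]; return np.c_[q@d,q@e,P[:,2]]
    p=np.array([.57,.03,.0])
    # rail-top points: iterate
    for it in range(15):
        L=loc(p,P); h=L[:,2]-(.075-.085*L[:,0]); r=(abs(h-.02)<.005)&(abs(L[:,0])<.3)&(abs(abs(L[:,1])-.068)<(.02 if it<6 else .01))
        Q=L[r]; s=np.sign(Q[:,1]); 
        # y = c + k x, averaged on sides
        fs=[np.polyfit(Q[s==g,0],Q[s==g,1],1) for g in(-1,1)]
        k=(fs[0][0]+fs[1][0])/2; c0=(fs[0][1]+fs[1][1])/2
        a=p[2]; e=np.array([np.cos(a),np.sin(a)])
        p[:2]+=.8*c0*e; p[2]+=.8*k
    L=loc(p,P); h=L[:,2]-(.075-.085*L[:,0])
    ok=(abs(abs(L[:,1])-.068)<.006)&(abs(h-.02)<.01); print(n,p,fs,ok.sum(),"h",np.median(h[ok]))
    print("rail x ext",np.percentile(L[ok,0],[0,.5,99.5,100]))
    st=(abs(h-.033)<.006)&(abs(L[:,0]-.3)<.05)&(abs(L[:,1])<.064); print("stop x",np.percentile(L[st,0],[1,5,50,95,99]),st.sum())
    t=(L[:,2]>.128+0)&(L[:,0]<-.13)&(L[:,1]>-.06); print("tray x,y",np.percentile(L[t],[1,99],axis=0))
    g=(abs(L[:,2]-.18)<.004)&(abs(L[:,1]+.136)<.03); print("grip",np.median(L[g],0),np.median(P[g],0),g.sum(), (np.percentile(L[g],2,axis=0)+np.percentile(L[g],98,axis=0))/2)
    ga=(abs(L[:,2]-.126)<.003)&(L[:,1]<.0)&(L[:,0]<-.13)&(L[:,0]>-.18)&(L[:,1]>-.08); print("gate arm", np.median(L[ga],0))
E
```

```text
top [ 0.58936482  0.02947141 -0.10332371] [array([-0.00077424, -0.06786084]), array([0.00077425, 0.06786084])] 2887 h 0.019269345012369085
rail x ext [-0.33640755 -0.33257057  0.31560254  0.31894149]
stop x [0.29626995 0.29665535 0.30145295 0.30668803 0.3071217 ] 107
tray x,y [[-0.28147227 -0.05823759  0.12859113]
 [-0.1655073   0.05740151  0.16369817]]
grip [-0.15897488 -0.13575596  0.17920362] [0.47005295 0.20143056 0.17920362] 102 [-0.15894008 -0.1360553   0.17982299]
gate arm [-0.16090364 -0.0396197   0.12587606]
scene [ 0.59051133  0.02943113 -0.09941657] [array([-0.00200231, -0.06767593]), array([0.00198721, 0.06767771])] 2445 h 0.018846462591891364
rail x ext [-0.33612732 -0.33529224  0.30648244  0.32065251]
stop x [0.29338639 0.29479931 0.30076004 0.30645768 0.30848652] 71
tray x,y [[-0.28981775 -0.05379266  0.1288826 ]
 [-0.17056961  0.05878465  0.16407497]]
grip [-0.16130052 -0.13370128  0.17998207] [0.47335924 0.2035819  0.17998207] 64 [-0.16023551 -0.13539551  0.17974307]
gate arm [-0.15612945 -0.0561961   0.12615313]
```

View pics/top0.png

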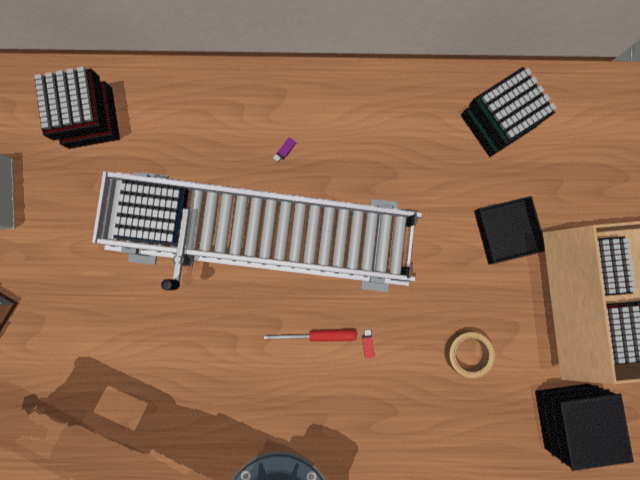

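View pics/scene0.png

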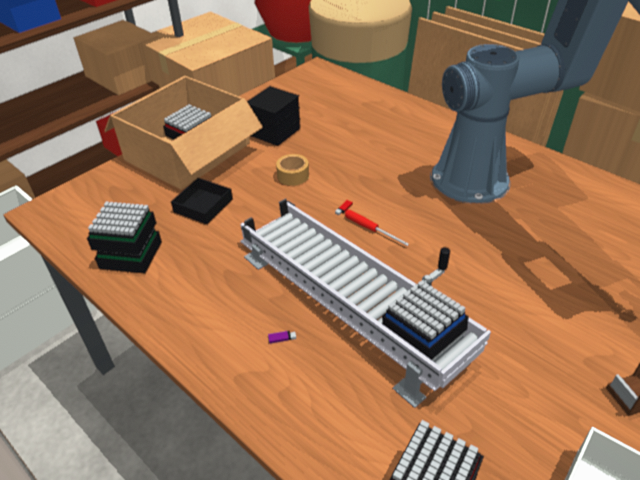

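The top view shows the lane running left to right in the image: tray at (151,216), gate at (176,251), and stops at (406,247). The scene view agrees. I've fitted the lane pose, so I'm turning the tool square to the lane and moving above the gate handle.

>>> play_rows --plan '[[50,[-1,-0.66,0],0.4533],[50,[-1,-0.66,0],0.4533],[50,[-1,-0.66,0],0.4533],[50,[-1,-0.66,0],0.4533],[50,[-1,-0.66,0],0.4533],[50,[-1,-0.66,0],0.4533],[50,[-1,-0.66,0],0.4533],[50,[-1,-0.66,0],0.4533],[50,[-1,-0.66,0],0.4533],[50,[-1,-0.66,0],0.4533]]'

```text
time_s: 2.1
eef_pos: [0.4664, 0.2001, 0.2316]
eef_rot: [0.001, 0.745, 0.667, 0.0]
wrist_force: [-0.2, 1.3, 0.2]
opening: 0.585
grasp_force: 0.0
```

```bash
cat >> h.py <<'E'
A=-.102; P0=np.array([.5902,.0345]); D=np.array([np.sin(A),-np.cos(A)]); EY=np.array([np.cos(A),np.sin(A)])
def lane(p): q=np.asarray(p)[:2]-P0; return np.round([q@D*1e3,q@EY*1e3,p[2]*1e3],1)
def st():
    o=get_obs(); w,x,y,z=o["eef_rot"]; m=R.from_quat([x,y,z,w]).as_matrix()
    print(round(o["time_s"],2),"lane mm",lane(o["eef_pos"]),"yaw err",round(np.arctan2(m[1,1],m[0,1])-A,4),"tilt",np.round(m[:2,2],4),"open",round(o["opening"]*85.4,1),"F",np.round(o["wrist_force"],1),o["grasp_force"],np.round(o["dq"],2))
E
python3 -c "from h import *; st()"
```

```text
2.1 lane mm [-152.1 -140.   231.6] yaw err -0.0079 tilt [ 0.0013 -0.0005] open 50.0 F [-0.2  1.3  0.2] 0.0 [-0.48  0.2  -0.2   0.02  0.01  0.2 ]
```

>>> play_rows --plan '[[50,[0,0.0165,0.06],0],[50,[0,0.0165,0.12],0],[50,[0,0.0165,0.17],0],[50,[0,0.0165,0.19],0],[50,[0,0.0165,0.19],0],[10,[0,0.0165,0.19],0],[10,[0,0.0165,0.19],0],[10,[0,0.0165,0.19],0],[10,[0,0.0165,0.19],0]]'

```text
time_s: 3.0
eef_pos: [0.4711, 0.2027, 0.1569]
eef_rot: [0.0, 0.742, 0.67, 0.001]
wrist_force: [-4.5, -0.7, 6.3]
opening: 0.231
grasp_force: 58.7
```

```bash
python3 -c "
from h import *; st(); c=camera('scene'); cv2.imwrite('pics/s1.png',cv2.resize(c['image'][180:400,280:560,::-1],None,fx=2.5,fy=2.5))"
```

```text
3.0 lane mm [-155.2 -135.6  156.9] yaw err 0.0003 tilt [0.0013 0.0004] open 19.8 F [-4.5 -0.7  6.3] 58.65663707256317 [ 0. -0. -0.  0. -0. -0.]
```

View pics/s1.png

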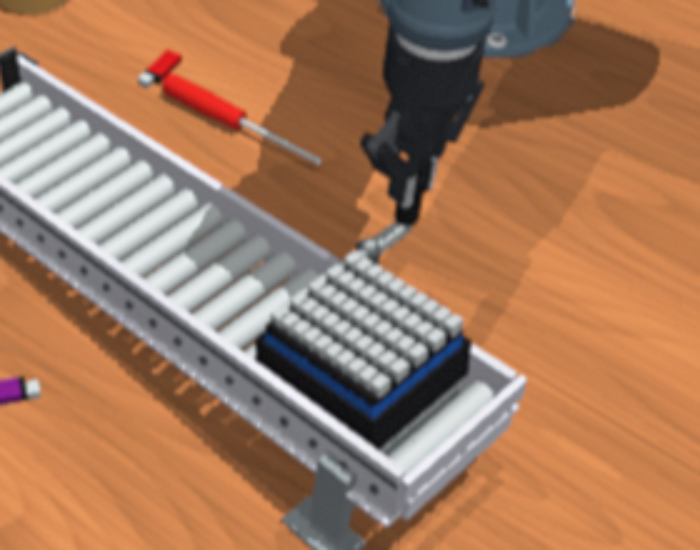

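```bash
cat >> h.py <<'E'
def tray(n="top",px=None):
    c=camera(n); P,u,v=pts(c); q=P[:,:2]-P0; x=q@D; y=q@EY; h=P[:,2]-(.075-.085*x)
    s=(abs(y)<.05)&(h>.052)&(h<.068)&(x>-.3)&(x<.2)
    xs=np.sort(x[s]); b=np.percentile(xs,1); w=xs[xs<b+.13]   # lighters' back edge first
    return round(b*1e3,1),round(np.percentile(w,99)*1e3,1),round(np.median(w)*1e3,1),len(w)
E
python3 -c "
from h import *
print(tray()); print(tray('scene')); st()"
```

```text
(np.float64(-274.7), np.float64(-165.0), np.float64(-221.2), 2813)
(np.float64(-276.6), np.float64(-165.7), np.float64(-225.6), 2312)
3.15 lane mm [-155.2 -135.6  156.9] yaw err 0.0002 tilt [0.0014 0.0005] open 20.0 F [-3.3  0.3  5.9] 58.68934750556946 [ 0.  0. -0. -0.  0. -0.]
```

>>> play_rows --plan '[[10,[0.0369,0.0056,0],0],[10,[0.0805,0.0294,0],0],[10,[0.1114,0.0683,0],0],[10,[0.1225,0.1001,0],0],[36,[0.1225,0.1001,0],0]]'

```text
time_s: 3.65
eef_pos: [0.5152, 0.2512, 0.1567]
eef_rot: [-0.002, 0.741, 0.671, 0.002]
wrist_force: [1.1, -0.8, 0.0]
opening: 0.38
grasp_force: 0.0
```

```bash
python3 -c "
from h import *
st(); print(tray())"
```

```text
3.65 lane mm [-208.   -96.6  156.7] yaw err 0.0031 tilt [0.0005 0.0046] open 32.4 F [ 1.1 -0.8  0. ] 0.0 [-0.04 -0.01  0.02 -0.12 -0.04 -0.01]
(np.float64(-235.7), np.float64(-126.2), np.float64(-178.1), 2649)
```

>>> play_rows --plan '[[36,[-0.1175,0,-0.015],0],[38,[-0.2375,0.011,-0.03],0],[40,[-0.355,0.046,-0.03],0],[40,[-0.4675,0.091,-0.02],0],[40,[-0.58,0.141,0],0],[40,[-0.68,0.191,0.05],0],[40,[-0.7625,0.231,0.1275],0],[40,[-0.8225,0.241,0.185],0]]'

```text
time_s: 4.5
eef_pos: [0.5792, -0.0937, 0.0809]
eef_rot: [0.001, 0.743, 0.669, 0.0]
wrist_force: [-0.2, 1.1, -0.2]
opening: 0.47
grasp_force: 0.0
```

```bash
python3 -c "
from h import *
st(); print(tray())"
```

```text
4.5 lane mm [128.7   2.2  80.9] yaw err -0.0022 tilt [ 0.0022 -0.0017] open 40.1 F [-0.2  1.1 -0.2] 0.0 [-0.37  0.41 -0.    0.01 -0.38 -0.38]
(np.float64(-190.7), np.float64(-81.2), np.float64(-138.1), 2669)
```

```bash
python3 -c "
from h import *
st(); print(tray()); c=camera('top'); cv2.imwrite('pics/t2.png',cv2.resize(c['image'][140:310,80:350,::-1],None,fx=2.9,fy=2.9)); 
P,u,v=pts(c); q=P[:,:2]-P0; x=q@D; y=q@EY
g=(abs(P[:,2]-.178)<.006)&(x<-.13)&(y<-.07); print('grip',np.median(x[g]),np.median(y[g]),g.sum())
st()"
```

```text
4.55 lane mm [130.9  -0.4  76.9] yaw err -0.0039 tilt [-0.0036 -0.0011] open 40.2 F [-2.2 -1.7 -2. ] 0.0 [ 0.05 -0.04  0.04  0.01  0.09  0.08]
(np.float64(-190.7), np.float64(-81.1), np.float64(-137.8), 2665)
grip -0.20136450118158555 -0.0990966126888346 110
4.65 lane mm [127.   -0.4  79.9] yaw err -0.0033 tilt [-0.0028  0.0007] open 39.7 F [0.5 0.2 0.7] 0.0 [ 0.05 -0.05 -0.01  0.01  0.02  0.01]
```

View pics/t2.png

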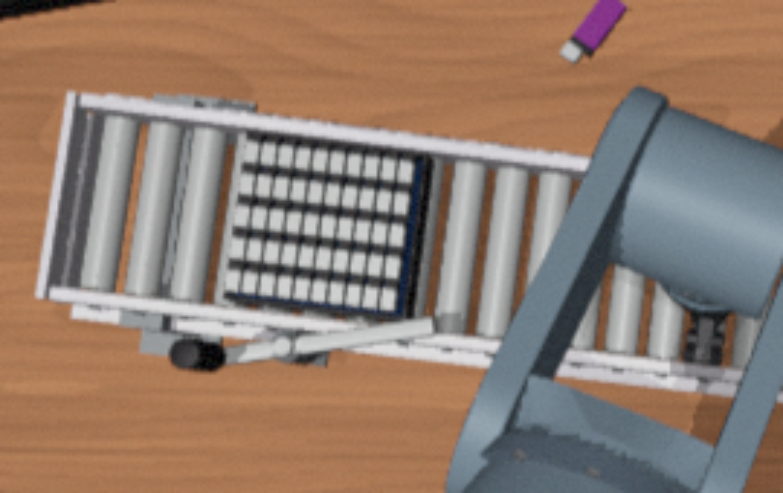

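The tray (picture px 230–430) is held by its near corner on the gate tip at about (450,322). The gate stands near 1.30 rad, so it isn't quite clear. I'll measure the tip, then push it fully aside from inside the lane, which leaves the hand already ahead of the tray.

```bash
python3 - <<'E'
from h import *
for n in ("top","scene"):
    c=camera(n); P,u,v=pts(c); q=P[:,:2]-P0; x=q@D; y=q@EY; h=P[:,2]-(.075-.085*x)
    g=(P[:,2]>.114)&(P[:,2]<.130)&(x>-.15)&(x<-.02)&(y<-.045)&(y>-.1); L=np.c_[x,y,P[:,2]][g]*1e3
    g2=L[(L[:,1]<-62)|(L[:,0]>-74)]
    for lo in range(-150,-40,10):
        s=L[(L[:,0]>=lo)&(L[:,0]<lo+10)]
        if len(s): print(n,lo,len(s),np.round(np.percentile(s[:,1],[2,50,98])),np.round(np.median(s[:,2])))
    print("tip x max",np.round(np.percentile(L[:,0],[95,99,100]),1))
    t=(h>.030)&(h<.045)&(x>-.13)&(x<-.06)&(abs(y)<.066); T=np.c_[x,y][t]*1e3
    for lo in range(-60,60,20):
        s=T[(T[:,1]>=lo)&(T[:,1]<lo+20)]
        if len(s): print(n,'front at y',lo+10,np.round(np.percentile(s[:,0],[95,99]),1))
st()
E
```

```text
top -150 55 [-94. -84. -54.] 125.0
top -140 45 [-87. -79. -54.] 125.0
top -130 42 [-84. -76. -54.] 126.0
top -120 44 [-83. -73. -54.] 125.0
top -110 47 [-80. -71. -54.] 124.0
top -100 44 [-76. -69. -54.] 125.0
top -90 43 [-74. -65. -50.] 124.0
top -80 47 [-72. -63. -46.] 124.0
top -70 35 [-69. -63. -56.] 125.0
top -60 17 [-66. -62. -56.] 124.0
tip x max [-61.3 -56.  -55.3]
top front at y -50 [-69.9 -62.7]
top front at y -30 [-76.6 -76.5]
top front at y -10 [-76.1 -75.8]
top front at y 10 [-76.7 -76.2]
top front at y 30 [-76.5 -76.4]
top front at y 50 [-76.6 -76.3]
scene -150 22 [-87. -80. -76.] 126.0
scene -140 22 [-88. -81. -75.] 126.0
scene -130 16 [-84. -78. -72.] 126.0
scene -120 13 [-82. -78. -73.] 126.0
scene -110 11 [-79. -76. -71.] 126.0
scene -100 6 [-75. -73. -70.] 126.0
scene -90 5 [-75. -73. -70.] 125.0
scene -80 2 [-73. -71. -69.] 126.0
scene -70 22 [-66. -58. -51.] 126.0
scene -60 7 [-65. -57. -56.] 120.0
tip x max [-59.9 -56.5 -56.1]
scene front at y -50 [-60.2 -60.2]
scene front at y 50 [-78.1 -76.6]
4.75 lane mm [125.2   0.9  82.2] yaw err -0.0006 tilt [ 0.001  -0.0002] open 39.9 F [-0.1 -0.9 -0.3] 0.0 [ 0.02 -0.02 -0.    0.   -0.   -0.  ]
```

>>> play_rows --plan '[[40,[0.06,-0.01,-0.0625],0],[40,[0.15,-0.02,-0.0625],0],[40,[0.25,-0.02,-0.0625],0],[40,[0.34,-0.02,-0.0625],0],[40,[0.4,-0.02,-0.0625],0],[40,[0.42,-0.02,-0.0625],0],[40,[0.43,-0.02,-0.0625],0],[40,[0.43,-0.02,-0.0625],0],[40,[0.43,-0.02,-0.0625],0]]'

```text
time_s: 5.65
eef_pos: [0.5877, 0.0809, 0.1066]
eef_rot: [0.0, 0.742, 0.67, 0.0]
wrist_force: [0.2, -0.4, -0.5]
opening: 0.469
grasp_force: 0.0
```

```bash
python3 - <<'E'
from h import *
st(); c=camera('scene'); cv2.imwrite('pics/s3.png',cv2.resize(c['image'][220:400,300:520,::-1],None,fx=3.2,fy=3.2)); st(); print(tray('scene'))
E
```

```text
5.65 lane mm [-45.9  -7.2 106.6] yaw err -0.0007 tilt [ 0.0004 -0.0004] open 40.0 F [ 0.2 -0.4 -0.5] 0.0 [-0.01  0.01  0.    0.   -0.    0.  ]
5.7 lane mm [-45.7  -7.2 106.5] yaw err -0.0013 tilt [ 0.0002 -0.0003] open 39.9 F [ 0.5  0.6 -0.3] 0.0 [-0.  0. -0.  0. -0.  0.]
(np.float64(-192.9), np.float64(-81.4), np.float64(-141.3), 2030)
```

View pics/s3.png

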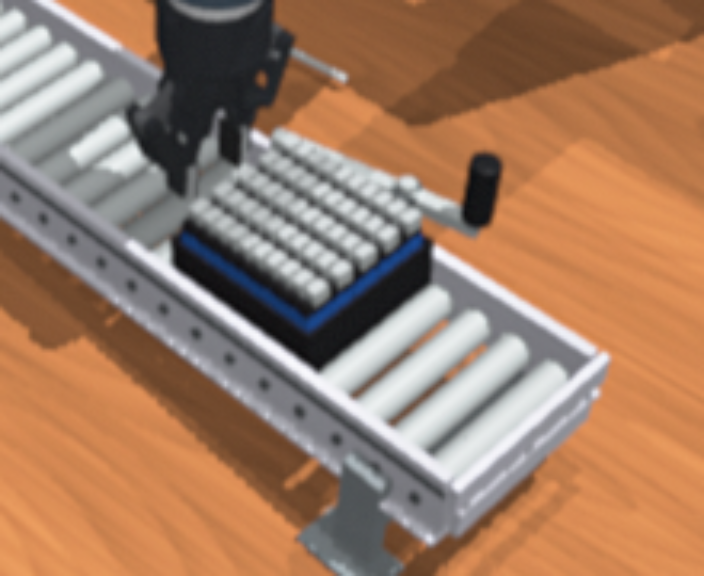

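The hand is in the lane just ahead of the tray (fingers near (190,190)), with the gate tip on its near side. Next I push the tip outward and run ahead.

>>> play_rows --plan '[[40,[0.02,-0.012,0],0],[40,[0.02,-0.022,0],0],[40,[0.02,-0.022,0],0],[40,[0.015,-0.0895,0],0],[40,[0.0025,-0.0895,0],0],[40,[-0.085,-0.077,0],0],[40,[-0.1975,-0.037,0],0],[40,[-0.295,0.008,0.016],0],[40,[-0.36,0.018,0.051],0]]'

```text
time_s: 6.65
eef_pos: [0.5832, -0.0661, 0.0877]
eef_rot: [0.003, 0.743, 0.67, 0.001]
wrist_force: [0.9, 0.0, 0.1]
opening: 0.47
grasp_force: 0.0
```

```bash
python3 - <<'E'
from h import *
st(); print(tray())
E
```

```text
6.65 lane mm [100.8   3.3  87.7] yaw err -0.0015 tilt [ 0.0055 -0.0023] open 40.1 F [0.9 0.  0.1] 0.0 [-0.41  0.28  0.01  0.01 -0.24 -0.41]
(np.float64(-139.2), np.float64(-30.1), np.float64(-87.2), 2501)
```

>>> play_rows --plan '[[40,[-0.005,0,0.01],0]]'

```text
time_s: 6.8
eef_pos: [0.58, -0.0661, 0.0814]
eef_rot: [-0.0, 0.743, 0.669, -0.0]
wrist_force: [-0.4, 0.3, -0.9]
opening: 0.466
grasp_force: 0.0
```

```bash
python3 - <<'E'
from h import *
st(); print(tray())
st()
from scipy.optimize import fsolve
E
```

```text
6.8 lane mm [1.011e+02 1.000e-01 8.140e+01] yaw err -0.0031 tilt [-0.0004  0.0002] open 39.8 F [-0.4  0.3 -0.9] 0.0 [ 0.01  0.04  0.03  0.01 -0.07 -0.03]
(np.float64(-114.8), np.float64(-12.8), np.float64(-69.3), 2111)
6.85 lane mm [100.2  -0.5  80.8] yaw err -0.0019 tilt [-0.0013  0.0005] open 39.9 F [ 0.6 -0.4 -0.2] 0.0 [ 0.03 -0.02  0.01  0.    0.02  0.01]
```

>>> play_rows --plan '[[40,[0,0,0],0]]'

```text
time_s: 6.95
eef_pos: [0.5797, -0.0636, 0.0817]
eef_rot: [-0.0, 0.742, 0.67, -0.0]
wrist_force: [0.1, -0.1, 0.3]
opening: 0.467
grasp_force: 0.0
```

```bash
python3 - <<'E'
from h import *
st(); c=tray(); print(c,'origin',c[0]+274.7-225); st()
E
```

```text
6.95 lane mm [98.7 -0.5 81.7] yaw err 0.0002 tilt [-0.0006  0.0005] open 39.9 F [ 0.1 -0.1  0.3] 0.0 [ 0.02 -0.01 -0.   -0.    0.    0.  ]
(np.float64(-88.5), np.float64(20.7), np.float64(-57.5), 1498) origin -38.80000000000001
7.0 lane mm [98.4 -0.3 82. ] yaw err 0.0009 tilt [0.     0.0002] open 39.9 F [-1.   0.7 -1.3] 0.0 [ 0.01 -0.01 -0.   -0.   -0.   -0.  ]
```

>>> play_rows --plan '[[40,[0,0,0],0],[40,[-0.005,0,0],0],[40,[-0.04,0,0.003],0],[40,[-0.09,0,0.008],0],[40,[-0.1425,0,0.012],0]]'

```text
time_s: 7.5
eef_pos: [0.574, -0.1219, 0.0772]
eef_rot: [0.0, 0.742, 0.671, -0.0]
wrist_force: [0.3, -0.1, -0.6]
opening: 0.472
grasp_force: 0.0
```

```bash
python3 -c "
from h import *; st()"
```

```text
7.5 lane mm [157.3  -0.2  77.2] yaw err 0.0011 tilt [ 0.0004 -0.0005] open 40.3 F [ 0.3 -0.1 -0.6] 0.0 [-0.36  0.06 -0.05 -0.   -0.02 -0.35]
```

>>> play_rows --plan '[[40,[-0.0463,0,0.004],0],[40,[-0.0925,0,0.008],0],[40,[-0.1375,0,0.012],0],[40,[-0.175,0,0.015],0],[40,[-0.205,0,0.0175],0],[40,[-0.2288,0,0.0195],0],[40,[-0.2463,0,0.021],0],[40,[-0.26,0,0.022],0],[40,[-0.2725,0,0.023],0],[40,[-0.285,0,0.024],0]]'

```text
time_s: 8.5
eef_pos: [0.5625, -0.2343, 0.0674]
eef_rot: [-0.0, 0.742, 0.67, 0.0]
wrist_force: [-0.1, -0.5, -0.8]
opening: 0.469
grasp_force: 0.0
```

```bash
python3 -c "
from h import *; st()"
```

```text
8.5 lane mm [ 2.702e+02 -2.000e-01  6.740e+01] yaw err 0.0004 tilt [-0.0001  0.0002] open 40.1 F [-0.1 -0.5 -0.8] 0.0 [-0.07  0.03 -0.04 -0.    0.   -0.07]
```

>>> play_rows --plan '[[40,[-0.0125,0,0.001],0],[40,[-0.025,0,0.002],0],[40,[-0.0375,0,0.003],0],[40,[-0.05,0,0.004],0],[40,[-0.0625,0,0.005],0],[40,[-0.075,0,0.006],0],[40,[-0.0875,0,0.007],0],[40,[-0.1,0,0.008],0],[40,[-0.1125,0,0.009],0],[40,[-0.125,0,0.01],0]]'

```text
time_s: 9.5
eef_pos: [0.5573, -0.2844, 0.0634]
eef_rot: [-0.0, 0.742, 0.67, 0.0]
wrist_force: [0.0, 0.1, 0.3]
opening: 0.467
grasp_force: 0.0
```

```bash
python3 -c "
from h import *; st()"
```

```text
9.5 lane mm [ 3.206e+02 -2.000e-01  6.340e+01] yaw err -0.0001 tilt [-0.      0.0001] open 39.9 F [0.  0.1 0.3] 0.0 [-0.07  0.04 -0.05  0.    0.01 -0.07]
```

>>> play_rows --plan '[[40,[-0.0125,0,0],0],[40,[-0.025,0,0],0],[40,[-0.0375,0,0],0],[40,[-0.05,0,0],0],[40,[-0.0625,0,0],0],[40,[-0.075,0,0],0],[40,[-0.075,0,0],0]]'

```text
time_s: 10.2
eef_pos: [0.5542, -0.3148, 0.0636]
eef_rot: [0.0, 0.742, 0.67, -0.0]
wrist_force: [-0.4, 0.2, 0.3]
opening: 0.467
grasp_force: 0.0
```

```bash
python3 - <<'E'
from h import *
st(); c=camera('scene'); cv2.imwrite('pics/s4.png',cv2.resize(c['image'][160:380,220:500,::-1],None,fx=2.7,fy=2.7))
for n in('scene','top'):
    P,u,v=pts(camera(n)); q=P[:,:2]-P0; x=q@D; y=q@EY; h=P[:,2]-(.075-.085*x)
    s=(abs(h-.06)<.008)&(abs(y)<.062)&(x>.1)&(x<.31)
    print(n,np.percentile(x[s],[1,50,99]),s.sum())
    for lo in(-60,-30,0,30):
        k=s&(y>lo/1e3)&(y<(lo+30)/1e3)
        if k.sum()>20: print(lo,np.round(np.percentile(x[k],[2,98])*1e3,1))
E
```

```text
10.2 lane mm [ 3.511e+02 -2.000e-01  6.360e+01] yaw err -0.0008 tilt [ 0.0002 -0.0004] open 39.9 F [-0.4  0.2  0.3] 0.0 [ 0.01 -0.    0.01  0.    0.    0.01]
scene [0.18455616 0.23560251 0.29802088] 1335
-60 [185.2 295.7]
-30 [185.7 297.5]
0 [185.  295.6]
30 [186.7 297.6]
top [0.18691096 0.23883162 0.29618649] 2507
-60 [187.6 278.1]
-30 [187.4 293. ]
0 [187.8 295.9]
30 [188. 296.]
```

View pics/s4.png

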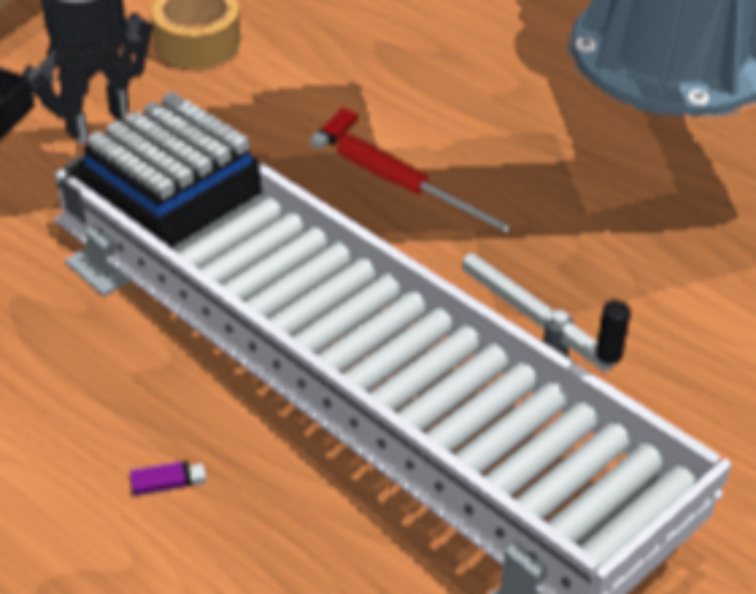

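The tray sits square in the corner by the stops (around (170,165)), its back edge even across the width. The gate lies beside the lane (470–610, 260–350). I'll lift the hand clear and check once more.

>>> play_rows --plan '[[40,[-0.02,0,-0.05],0],[40,[-0.02,0,-0.13],0],[40,[-0.02,0,-0.22],0],[40,[-0.02,0,-0.3],0],[40,[-0.02,0,-0.35],0],[40,[-0.02,0,-0.35],0],[40,[-0.02,0,-0.35],0]]'

```text
time_s: 11.05
eef_pos: [0.5535, -0.3216, 0.2033]
eef_rot: [0.0, 0.742, 0.67, 0.0]
wrist_force: [0.7, 0.3, -0.4]
opening: 0.465
grasp_force: 0.0
```

```bash
python3 - <<'E'
from h import *
st(); P,u,v=pts(camera('scene')); q=P[:,:2]-P0; x=q@D; y=q@EY; h=P[:,2]-(.075-.085*x)
s=(abs(h-.06)<.008)&(abs(y)<.062)&(x>.1)&(x<.31); print(np.percentile(x[s],[1,50,99]))
print(hand_in())
E
```

```text
11.05 lane mm [ 3.580e+02 -3.000e-01  2.033e+02] yaw err 0.0002 tilt [ 0.0002 -0.0001] open 39.7 F [ 0.7  0.3 -0.4] 0.0 [-0.    0.03  0.03 -0.   -0.   -0.  ]
[0.18537811 0.23541001 0.29765059]
the job is handed in; nothing more can be done
None
```

I handed the job in at about 11 s: the tray sits squarely against both end stops, the gate is open and the hand is clear, but the first swing left the gate short (about 1.3 rad) and the tray stopped against its tip at about lane x = -141 mm, so its free run to half-way started there rather than from the head of the lane, once I had pushed the gate fully open.

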